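Pump up the sample clamp until its indicator pin is out

ROBOT

A 6-joint arm with a two-finger parallel gripper is mounted at the origin on the work surface. World frame = base frame: x ahead of the robot, y to its left, z up, the work surface at z = 0. Lengths are in m, angles in degrees, forces in N, time in s.
With the tool pointing down it reaches from about 0.4 to 0.825 m from the base axis. Payload 7 kg.
Tool frame: the origin (TCP) lies on the centre line of the jaws, within the pads' length; the fingertips stand 22 mm ahead of it and the grasp point (between the pads) lies 3 mm ahead of it; z points along the fingers, y is the line along which they close (so a half turn about z gives the same grasp; the last joint's range is limited). The gripper opens to 88 mm and grips with 3 to 60 N. Pads are 19 mm wide; open, the fingers measure 130 mm over their backs; the gripper's body (78 mm by 193 mm) begins 47 mm behind the grasp point.
Start: joints at [-52.019, 20.546, 0.682, 0, -70.136, -16.507], TCP at [0.247, -0.628, 0.225] pointing down, gripper open.
Joint ranges: [-176.03, 176.03], [-82.01, 121.73], [-58.28, 71.71], [-173.87, 95.51], [-174.79, -0.11], [-173.66, 173.66]. Speed limits (degrees/s): [136.94, 136.94, 172.46, 180, 180, 180].

INTERFACE

Orientations are given as [roll, pitch, yaw] about the fixed x, y, z axes, in that order (R = Rz(yaw) Ry(pitch) Rx(roll)).
In Python, from plant import get_state, cams, r gives the robot as it stands.
- The arm moves only by the tool apply_moves, never from a script. Its argument "targets" is a list of rows, each an object with "dp": the shift along the world's x, y, z in m, a list of three; "yaw": the turn about the world's z in degrees. In form: [{"dp": [x, y, z], "yaw": yaw}, ...]. A call has 1 to 20 rows; each row is the pose to reach, as a shift and turn from the pose commanded when the call began; what a row does not reach only later rows make up. A row lasts 1/12 s, in which the tool goes at most 41.7 mm and 7.16 degrees, less where a joint would pass 70% of its speed; a pose out of reach is approached as far as the arm can. A call with a gripper value outside its range is refused whole. "grip" is the gripper command: -1 is fully open, 1 is shut, values between are in proportion, set as the call begins (left out, the last holds). The fingers move at their own pace and stop on an object; "squeeze" is the grip in N (left out, the last holds). Time passes only in rows, so rows that repeat a pose let the fingers close. It gives the time, the measured TCP pose, the force, the opening and the grip force at its end, in the units of the state.
- get_state(): the state, without advancing time (a new reading comes with each control period).
- cams.capture(name): name is "side" or "top" or "wrist"; returns a dict with "image" (384x512x3 uint8, red, green, blue), "range_z" (384x512 float32, m along the optical axis (not along the pixel's ray), 0 where there is no reading), "fx", "fy", "cx", "cy" (pixels), "R" (3x3) and "t" (3): a world point X has camera coordinates R X + t; the wrist camera has in their place "T_tool_cam" (4x4, takes a point from camera to tool coordinates, whose origin is the TCP and whose axes are the flange's). Camera axes: x right, y down, z forward; pixel columns grow to the right and rows downward; lengths in m; the calibration is good to about 2 mm. A picture is of the moment at which its call begins: read the wrist's pose just before it.
- r.close_job(): hands the job in; it is judged then, once.
The state is a dict: "time_s": time; "joints": joint angles; "qd": joint speeds; "joint_torque": joint torques, N m; "tcp_pos": TCP position; "eef_rot": TCP orientation; "contact_force": force on the tool from outside, world axes, zero at the start; "moment": the same for the moment, N m; "gripper_width": finger opening in m; "gripper_force": force on a finger pad.
Only numpy, scipy, OpenCV 4.12 (cv2) and the standard library are available. Lean on these libraries where they do the work, as an engineer would, in place of code of your own. Each camera call takes 0.05 s, during which the arm holds its last target. There are 200 camera calls.

TASK

Pressurise the hydraulic clamp that holds the board sample: press the round plunger knob of its hand pump right down and let it come all the way up again, over and over with full strokes, until the indicator pin in the tower beside it stands fully out. Then let the plunger come back up and move clear. Only push on the knob: do not touch the pin, and leave the bottle, jar and wrench where they are.

Things in the scene. Friction and masses are not known exactly. Their poses are not given: they have to be found in the camera images.
- fixture: The clamp unit, fixed to the bench: an aluminium base plate 130 mm (x) by 200 mm (y) by 12 mm thick. Origin at the centre of the plate's underside, on the bench; z up. On the plate stand the white round hand pump (56 mm across, 140 mm high, at x -15, y +60 mm), the grey square indicator tower (44 by 40 mm, top 93 mm above the bench, at x -15, y -15 mm) and a low clamp (62 mm high, at y -75 mm) on a green circuit board sample.
- knob_top (a point): Centre of the flat top of the round aluminium plunger knob (44 mm across, 13 mm thick) on top of the pump; it moves with the knob. 185 mm above the bench when the plunger is up, 160 mm when fully pressed.
- plunger (a joint): How far the plunger is pressed straight down, in m: 0 = fully up, 0.025 = fully down against a hard stop. A spring brings it back up by itself well within half a second; it takes 5 N to start, up to about 15 N near the bottom. A stroke of less than about 20 mm, or one begun before the plunger is back up, may raise the pin too little or not at all.
- indicator (a joint): How far the indicator pin has risen, in m: it starts somewhere between 0 and 0.016, each full stroke raises it by about 8 mm (the first by 4 to 12 mm), and at 0.040 it is fully out and more strokes raise it no further. It stays where it is between strokes.
- pin_tip (a point): Centre of the top end of the indicator pin, a bare steel rod 10 mm across standing upright in the middle of the tower. 100 mm above the bench (7 mm proud of the tower) at indicator 0, 140 mm when fully out; the slightly wider ring round its lower part then comes out of the tower.
- pin: The indicator pin itself; origin on its axis, 40 mm below its tip. Not to be touched.
- bottle: Bystander: loose white plastic bottle, 52 mm across, 130 mm high, upright; origin at the centre of its underside.
- jar: Bystander: loose amber jar, 60 mm across, 70 mm high, upright; origin at the centre of its underside.
- wrench: Bystander: loose steel wrench lying flat on the bench beyond the clamp unit; origin at the centre of its underside, length along x.
Things that resemble listed ones, but are neither listed nor needed, are in the scene too. Of the things that look like the fixture, the middle-sized one is meant.

How it is judged (in metres and radians):
On the way, in this order (a step that is already met when the one before it is completed fails the run):
1. the plunger is pressed down for the first stroke (value of joint plunger above 0.018 m).
2. the plunger has come back up (value of joint plunger below 0.004 m).
3. the plunger is pressed down again (value of joint plunger above 0.018 m).
4. the indicator pin is fully out (value of joint indicator above 0.037 m).
5. the plunger has come back up for good (value of joint plunger below 0.003 m), for 0.2 s.
At the end, for the whole second after the job is handed in: The indicator pin stands at least 37 mm up (fully out is 40), the plunger is back within 3 mm of its top, and the bottle, jar and wrench are at rest within 20 mm of where they were, bottle and jar upright (value of joint indicator above 0.037 m and value of joint plunger below 0.003 m and distance of each of bottle, jar, wrench from where it was at the start of the episode below 0.02 m and angle between each of bottle, jar's own z axis and vertical below 0.1 rad and linear speed of each of bottle, jar, wrench below 0.02 m/s); the robot touches nothing.
It fails at once if the robot touches the indicator pin (contact force between pin and the fingers above 0.5 N or contact force between pin and the arm above 0.5 N).
It fails at once if the bottle, jar or wrench is pushed away, lifted or knocked over (distance of any of bottle, jar, wrench from where it was at the start of the episode above 0.025 m or angle between any of bottle, jar's own z axis and vertical above 0.3 rad).
It also fails if it takes over 48 s, if anything falls off the work surface, if the arm or the gripper's body presses on something with over 40 N, if the wrist force passes 120 N, or if a joint passes its speed limit or range.

## Working session

There is one attempt and no reset: what is moved stays moved. The work goes in short steps, Python scripts to look and compute and a tool call to move; the robot and the scene stay as the last step left them, time stands still between calls to the robot, and variables do not carry over. Pictures are saved under pics/ and viewed, at most 10 in all, crops included, and the job is handed in when it is done.

Besides the shell and the picture viewer there is one more tool, called after "Emit:" in YAML: its name, and indented under it one key for each argument. apply_moves: Moves the arm, as the interface text tells. Its arguments: {"type":"object","properties":{"targets":{"type":"array","items":{"type":"object","properties":{"dp":{"type":"array","items":{"type":"number"}},"yaw":{"type":"number"}}}},"grip":{"type":"number"},"squeeze":{"type":"number"}},"required":["targets"]}

```bash
mkdir -p pics; python3 - <<'E'
from plant import get_state,cams,r
import cv2,numpy as np
print(get_state())
for n in("side","top"):
    c=cams.capture(n); cv2.imwrite(f"pics/{n}0.png",cv2.cvtColor(c["image"],cv2.COLOR_RGB2BGR))
    np.savez(f"{n}0.npz",**c); print(n,c["fx"],c["cx"],c["cy"],c["R"].round(3).tolist(),c["t"],(c["range_z"]>0).mean())
E
```

```text
{'time_s': 0.0, 'joints': array([-5.20193630e+01,  2.05915547e+01,  6.34148816e-01, -2.06508004e-02,
       -7.01366696e+01, -1.65079111e+01]), 'qd': array([-0.06512545,  0.05524016,  0.0133093 ,  0.00652753, -0.0129329 ,
        0.0895906 ]), 'joint_torque': array([-1.07551332e-03, -5.82717419e+01,  2.93057352e+01,  6.99748412e+00,
        6.76450931e-03, -1.60525137e-04]), 'tcp_pos': array([ 0.2468955 , -0.62769265,  0.22412253]), 'eef_rot': array([ 1.79904286e+02, -8.12109811e-03, -1.58534300e+02]), 'contact_force': array([-0.57113793, -0.38891414, -0.21533475]), 'moment': array([0.00413303, 0.01618134, 0.01395561]), 'gripper_force': 0.0, 'gripper_width': 0.08767355555996918}
side 369.58485642883124 254.88904274795118 189.02027597084194 [[-0.912, -0.411, 0.012], [-0.243, 0.516, -0.821], [0.331, -0.752, -0.571]] [0.49286986 0.23758926 0.87552181] 0.996185302734375
top 473.16107267698146 259.9709672978679 190.29074065526672 [[0.018, -1.0, 0.006], [-0.996, -0.019, -0.085], [0.085, -0.005, -0.996]] [-0.03980377  0.58709338  1.54773513] 0.9960835774739584
```

View pics/side0.png

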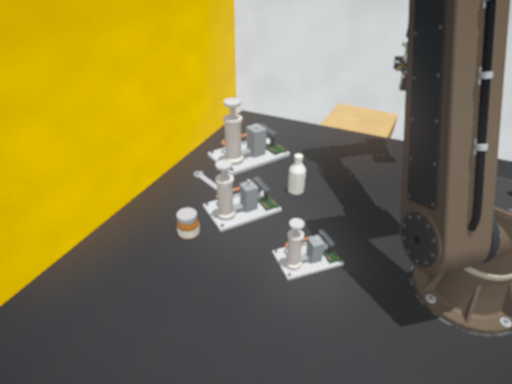

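View pics/top0.png

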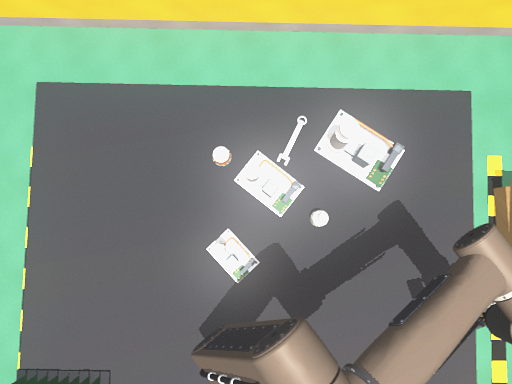

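The side view shows three units: large (235,135), middle (225,195) and small (295,245). In the top view the middle one is at (270,183), with the jar at (222,156), bottle at (320,218) and wrench at (292,140). Next I measure the knob from the range data.

```bash
cat > h.py <<'E'
import numpy as np,cv2
def cloud(c):
    z=c["range_z"]; v,u=np.indices(z.shape)
    P=np.stack([(u-c["cx"])/c["fx"]*z,(v-c["cy"])/c["fy"]*z,z],-1)
    return (P-c["t"])@c["R"]
def ray(c,u,v,h):
    d=c["R"].T@np.array([(u-c["cx"])/c["fx"],(v-c["cy"])/c["fy"],1]); o=-c["R"].T@c["t"]
    return o+d*(h-o[2])/d[2]
E
python3 - <<'E'
from h import *
for n,box in(("top",(225,310,145,222)),("side",(195,285,155,228))):
    c=dict(np.load(n+"0.npz")); P=cloud(c); u0,u1,v0,v1=box
    m=np.zeros(P.shape[:2],bool); m[v0:v1,u0:u1]=1
    Z=P[...,2]
    for lo,hi in((.17,.2),(.13,.17),(.085,.115),(.05,.07),(.006,.02)):
        k=m&(Z>lo)&(Z<hi); Q=P[k]
        if len(Q): print(n,lo,len(Q),Q.mean(0).round(4),Q.min(0).round(3),Q.max(0).round(3), np.argwhere(k).mean(0)[::-1])
    k=(m&(Z>.004)).astype(np.uint8)
    g=cv2.cvtColor(c["image"],cv2.COLOR_RGB2GRAY)
    if n=="top":
        # white plate mask
        b=((c["image"].min(2)>60)|(Z>.006))&m
        cs=cv2.findContours(b.astype(np.uint8),0,1)[0]; C=max(cs,key=cv2.contourArea)
        bx=cv2.boxPoints(cv2.minAreaRect(C)); print("plate",bx,[ray(c,*p,.012).round(4) for p in bx])
    for nm,bb,zz in(("jar",(208,236,143,170),.05),("bottle",(305,333,205,232),.1)):
        if n=="top":
            k=np.zeros_like(m);k[bb[2]:bb[3],bb[0]:bb[1]]=1;k&=Z>zz; print(nm,P[k].mean(0),P[k].max(0))
    im=cv2.imread(f"pics/{n}0.png")[v0-10:v1+10,u0-10:u1+10]
    cv2.imwrite(f"pics/{n}_c.png",cv2.resize(im,None,fx=4,fy=4,interpolation=cv2.INTER_CUBIC)); 
a=[cv2.imread(f"pics/{n}_c.png") for n in("top","side")]
H=max(x.shape[0] for x in a); a=[cv2.copyMakeBorder(x,0,H-x.shape[0],0,0,0) for x in a]
cv2.imwrite("pics/both.png",cv2.resize(np.hstack(a),(800,int(800*H/(a[0].shape[1]+a[1].shape[1])))))
E
```

```text
top 0.17 167 [6.365e-01 6.000e-04 1.853e-01] [ 0.616 -0.021  0.175] [0.659 0.021 0.193] [250.78443114 169.32934132]
top 0.13 47 [ 6.222e-01 -4.000e-04  1.397e-01] [ 0.613 -0.024  0.131] [0.64  0.025 0.146] [251.21276596 175.82978723]
top 0.085 178 [ 0.5925 -0.0569  0.0937] [ 0.568 -0.086  0.086] [0.619 0.01  0.112] [268.96067416 187.13483146]
top 0.05 189 [ 0.5985 -0.0953  0.0618] [ 0.545 -0.158  0.05 ] [0.721 0.088 0.07 ] [280.57142857 186.43915344]
top 0.006 1660 [ 0.616  -0.0596  0.012 ] [ 0.487 -0.193  0.006] [0.745 0.092 0.02 ] [269.2813253  182.46084337]
plate [[225. 145.]
 [309. 145.]
 [309. 221.]
 [225. 221.]] [array([0.7401, 0.0921, 0.012 ]), array([ 0.7457, -0.1918,  0.012 ]), array([ 0.4892, -0.1943,  0.012 ]), array([0.484 , 0.0857, 0.012 ])]
jar [0.69476762 0.1009623  0.09072774] [0.72327733 0.1297285  1.5923056 ]
bottle [ 0.49549599 -0.20999528  0.18905278] [ 0.50960584 -0.02162362  1.5923056 ]
side 0.17 154 [0.6327 0.0063 0.1819] [ 0.613 -0.019  0.172] [0.655 0.025 0.186] [222.91558442 165.46103896]
side 0.13 192 [0.632  0.0076 0.1402] [ 0.61  -0.023  0.13 ] [0.659 0.027 0.164] [223.48958333 178.95833333]
side 0.085 283 [ 0.6066 -0.019   0.096 ] [ 0.561 -0.085  0.085] [0.653 0.025 0.115] [236.34982332 189.62190813]
side 0.05 355 [ 0.5982 -0.0586  0.0595] [ 0.544 -0.264  0.05 ] [0.749 0.103 0.07 ] [244.89295775 193.98591549]
side 0.006 1602 [ 0.6354 -0.1236  0.0121] [ 0.5   -0.407  0.006] [0.861 0.059 0.02 ] [243.30212235 194.35892634]
```

View pics/both.png

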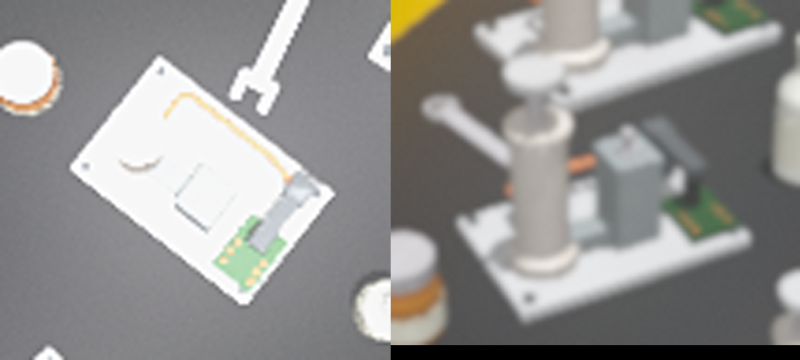

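The knob top sits at about (0.636, 0.002, 0.185) and is 43 mm across, so this is the right unit. The tower is at about (0.590, -0.058). I'll shut the gripper, rise and travel across.

Emit:
apply_moves:
  grip: 1
  squeeze: 10
  targets:
    - {"dp": [0, 0, 0.03], "yaw": 0}
    - {"dp": [0, 0, 0.065], "yaw": 0}
    - {"dp": [0, 0, 0.1], "yaw": 0}
    - {"dp": [0.01, 0.015, 0.12], "yaw": 2}
    - {"dp": [0.025, 0.04, 0.125], "yaw": 5}
    - {"dp": [0.043, 0.07, 0.125], "yaw": 8}
    - {"dp": [0.061, 0.1, 0.125], "yaw": 11}
    - {"dp": [0.08, 0.13, 0.125], "yaw": 14}
    - {"dp": [0.098, 0.16, 0.125], "yaw": 17}
    - {"dp": [0.117, 0.19, 0.125], "yaw": 20}
    - {"dp": [0.136, 0.22, 0.125], "yaw": 23}
    - {"dp": [0.154, 0.25, 0.125], "yaw": 26}
    - {"dp": [0.173, 0.28, 0.125], "yaw": 29}
    - {"dp": [0.191, 0.31, 0.125], "yaw": 32}
    - {"dp": [0.21, 0.34, 0.125], "yaw": 35}
    - {"dp": [0.228, 0.37, 0.125], "yaw": 38}
    - {"dp": [0.247, 0.4, 0.125], "yaw": 41}
    - {"dp": [0.265, 0.43, 0.125], "yaw": 44}
    - {"dp": [0.284, 0.46, 0.125], "yaw": 47}
    - {"dp": [0.3, 0.486, 0.125], "yaw": 50}

```text
time_s: 1.77
tcp_pos: [0.5478, -0.14, 0.3498]
eef_rot: [180.0, 0.0, -108.3]
contact_force: [0.4, -0.5, 0.3]
gripper_width: 0.0005
gripper_force: 0.0
```

Emit:
apply_moves:
  targets:
    - {"dp": [0.018, 0.03, 0], "yaw": 0}
    - {"dp": [0.037, 0.06, 0], "yaw": 0}
    - {"dp": [0.053, 0.086, 0], "yaw": 0}
    - {"dp": [0.066, 0.107, 0], "yaw": 0}
    - {"dp": [0.076, 0.123, 0], "yaw": 0}
    - {"dp": [0.083, 0.135, 0], "yaw": 0}
    - {"dp": [0.087, 0.142, 0], "yaw": 0}
    - {"dp": [0.089, 0.144, 0], "yaw": 0}
    - {"dp": [0.089, 0.144, -0.02], "yaw": 0}
    - {"dp": [0.089, 0.144, -0.05], "yaw": 0}
    - {"dp": [0.089, 0.144, -0.08], "yaw": 0}
    - {"dp": [0.089, 0.144, -0.1], "yaw": 0}
    - {"dp": [0.089, 0.144, -0.11], "yaw": 0}
    - {"dp": [0.089, 0.144, -0.11], "yaw": 0}
    - {"dp": [0.089, 0.144, -0.11], "yaw": 0}

```text
time_s: 3.02
tcp_pos: [0.6364, 0.0011, 0.241]
eef_rot: [-180.0, -0.0, -108.6]
contact_force: [0.3, 0.1, 0.8]
gripper_width: 0.0002
gripper_force: 0.0
```

```bash
python3 - <<'E'
from plant import get_state,cams
import cv2,numpy as np
from h import *
s=get_state();print(s)
ims=[]
for n in("side","top"):
    c=cams.capture(n); np.savez(n+"1.npz",**c)
    im=cv2.cvtColor(c["image"],cv2.COLOR_RGB2BGR)
    P=np.array([.636,.002,.185]); p=c["R"]@P+c["t"]; u,v=int(p[0]/p[2]*c["fx"]+c["cx"]),int(p[1]/p[2]*c["fy"]+c["cy"])
    print(n,u,v); ims.append(cv2.resize(im[max(v-60,0):max(v-60,0)+140,u-65:u+65],None,fx=3,fy=3,interpolation=cv2.INTER_CUBIC))
cv2.imwrite("pics/hov.png",np.hstack(ims))
E
```

```text
{'time_s': 3.0167, 'joints': array([ 1.76645472e+01,  1.63841740e+01, -3.21488469e+00,  3.95108660e-02,
       -7.03703603e+01, -3.62335621e+01]), 'qd': array([ 0.21154251, -0.88683372,  1.78817818,  0.34465987, -0.10810199,
        0.00406108]), 'joint_torque': array([-4.59572207e-02, -5.06443119e+01,  2.78279006e+01,  6.62530616e+00,
        6.92356029e-02,  2.32018676e-03]), 'tcp_pos': array([0.6363543 , 0.00110313, 0.24104574]), 'eef_rot': array([-1.79953335e+02, -1.19503500e-02, -1.08555756e+02]), 'contact_force': array([0.34238721, 0.07832041, 0.8370841 ]), 'moment': array([ 0.0157489 , -0.0210535 ,  0.02153737]), 'gripper_force': 0.0, 'gripper_width': 0.00023418365973871137}
side 222 163
top 250 169
```

View pics/hov.png

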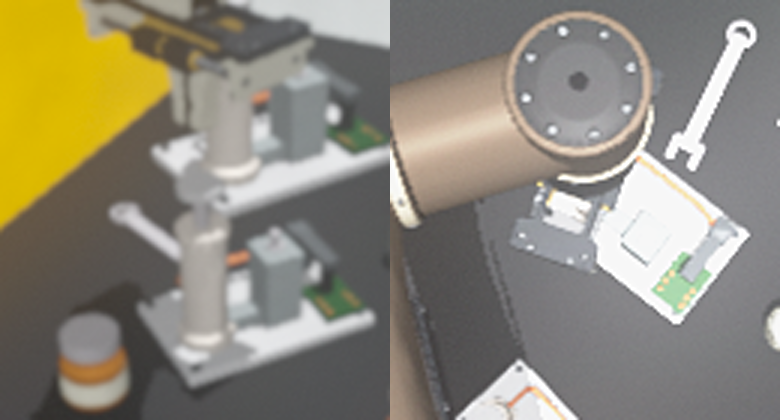

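The side crop shows the closed fingers, tips at about (197,130), directly above the knob at (197,185). Nothing is touching. First stroke.

Emit:
apply_moves:
  targets:
    - {"dp": [0, 0, -0.012], "yaw": 0}
    - {"dp": [0, 0, -0.024], "yaw": 0}
    - {"dp": [0, 0, -0.032], "yaw": 0}
    - {"dp": [0, 0, -0.039], "yaw": 0}
    - {"dp": [0, 0, -0.046], "yaw": 0}
    - {"dp": [0, 0, -0.052], "yaw": 0}
    - {"dp": [0, 0, -0.056], "yaw": 0}
    - {"dp": [0, 0, -0.058], "yaw": 0}
    - {"dp": [0, 0, -0.058], "yaw": 0}
    - {"dp": [0, 0, -0.058], "yaw": 0}

```text
time_s: 3.95
tcp_pos: [0.6358, 0.0018, 0.1826]
eef_rot: [180.0, -0.0, -108.5]
contact_force: [-3.7, 0.2, 5.3]
gripper_width: 0.0004
gripper_force: 2.4
```

```bash
python3 - <<'E'
from plant import get_state,cams
import cv2,numpy as np
s=get_state();print(s["tcp_pos"],s["contact_force"],s["moment"])
ims=[]
for n in("side","wrist"):
    c=cams.capture(n); im=cv2.cvtColor(c["image"],cv2.COLOR_RGB2BGR)
    ims.append(cv2.resize(im[100:240,157:287],(390,420),interpolation=cv2.INTER_CUBIC) if n=="side" else cv2.resize(im,(410,420)))
cv2.imwrite("pics/press1.png",np.hstack(ims))
print(get_state()["contact_force"])
E
```

```text
[0.63583076 0.00182019 0.1826104 ] [-3.70553659  0.23194675  5.29180107] [ 0.29019857  1.44966552 -0.02304196]
[-4.0750464   0.64046512  4.4207585 ]
```

View pics/press1.png

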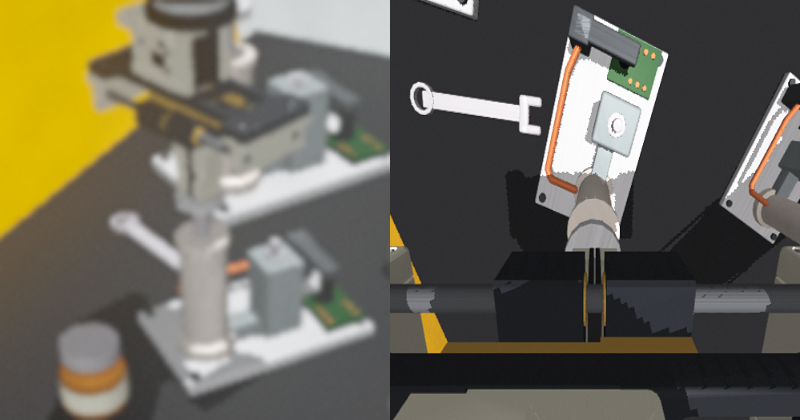

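```bash
python3 - <<'E'
from plant import get_state,cams
from h import *
c=cams.capture("side"); P=cloud(c); np.savez("side2.npz",**c)
d=np.hypot(P[...,0]-.634,P[...,1]-.003)
old=cloud(dict(np.load("side1.npz")))
do=np.hypot(old[...,0]-.634,old[...,1]-.003)
for lo in np.arange(.135,.24,.005):
    f=lambda P,d:(lambda Q:(len(Q),Q[:,:2].mean(0).round(3).tolist(),Q[:,:2].min(0).round(3).tolist(),Q[:,:2].max(0).round(3).tolist()) if len(Q) else 0)(P[(d<.05)&(P[...,2]>lo)&(P[...,2]<lo+.005)])
    print(round(lo,3),f(old,do),f(P,d))
im=cv2.cvtColor(c["image"],cv2.COLOR_RGB2BGR)
a=cv2.cvtColor(np.load("side1.npz")["image"],cv2.COLOR_RGB2BGR)
cv2.imwrite("pics/z.png",np.hstack([cv2.resize(i[130:200,195:260],None,fx=6,fy=6,interpolation=cv2.INTER_CUBIC) for i in(a,im)]))
s=get_state();print(s["contact_force"],s["tcp_pos"])
E
```

```text
0.135 (129, [0.633, 0.006], [0.61, -0.023], [0.66, 0.028]) (130, [0.633, 0.006], [0.61, -0.025], [0.66, 0.027])
0.14 (12, [0.632, 0.007], [0.618, -0.004], [0.641, 0.017]) (12, [0.634, 0.009], [0.628, -0.001], [0.643, 0.026])
0.145 (7, [0.633, 0.007], [0.629, 0.004], [0.64, 0.01]) (7, [0.635, 0.007], [0.629, 0.003], [0.641, 0.009])
0.15 (7, [0.634, 0.007], [0.63, 0.003], [0.639, 0.01]) (5, [0.632, 0.005], [0.63, 0.002], [0.637, 0.007])
0.155 (9, [0.633, 0.007], [0.628, 0.004], [0.639, 0.009]) (9, [0.634, 0.007], [0.628, 0.005], [0.639, 0.01])
0.16 (6, [0.632, 0.006], [0.629, 0.003], [0.639, 0.008]) (5, [0.633, 0.007], [0.629, 0.004], [0.639, 0.009])
0.165 0 0
0.17 (5, [0.629, 0.021], [0.623, 0.019], [0.639, 0.022]) (11, [0.626, 0.014], [0.614, -0.006], [0.647, 0.023])
0.175 (25, [0.629, 0.016], [0.613, 0.001], [0.652, 0.024]) (26, [0.626, 0.016], [0.614, -0.006], [0.651, 0.024])
0.18 (120, [0.634, 0.004], [0.613, -0.02], [0.655, 0.025]) (55, [0.632, 0.012], [0.614, -0.016], [0.655, 0.025])
0.185 (4, [0.624, -0.001], [0.614, -0.014], [0.631, 0.008]) (23, [0.631, 0.011], [0.618, -0.001], [0.651, 0.018])
0.19 0 (23, [0.631, 0.012], [0.616, 0.002], [0.652, 0.02])
0.195 0 (19, [0.629, 0.01], [0.618, -0.001], [0.651, 0.019])
0.2 0 (24, [0.632, 0.012], [0.616, 0.002], [0.651, 0.021])
0.205 0 (23, [0.631, 0.012], [0.617, 0.0], [0.654, 0.021])
0.21 0 (22, [0.631, 0.011], [0.615, -0.001], [0.653, 0.02])
0.215 0 (27, [0.63, 0.013], [0.613, 0.001], [0.653, 0.02])
0.22 0 (23, [0.63, 0.011], [0.613, 0.001], [0.658, 0.021])
0.225 0 (27, [0.632, 0.014], [0.614, 0.005], [0.657, 0.021])
0.23 0 (13, [0.622, 0.016], [0.613, 0.007], [0.648, 0.021])
0.235 0 (8, [0.617, 0.018], [0.613, 0.012], [0.623, 0.024])
[-3.32713184  0.03162171  4.89483662] [0.63596991 0.00186181 0.1827539 ]
```

View pics/z.png

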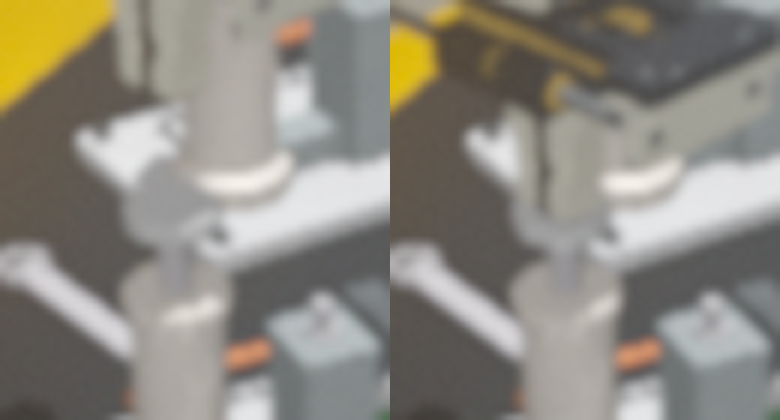

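The views show the knob still at 0.183 with the fingertips resting on it (closed tips at about (175,210) in the right crop). The tips therefore reach about 22 mm less far than stated, and the plunger has only just been touched. I'll press the full stroke from here.

Emit:
apply_moves:
  targets:
    - {"dp": [0, 0, -0.005], "yaw": 0}
    - {"dp": [0, 0, -0.01], "yaw": 0}
    - {"dp": [0, 0, -0.015], "yaw": 0}
    - {"dp": [0, 0, -0.02], "yaw": 0}
    - {"dp": [0, 0, -0.023], "yaw": 0}
    - {"dp": [0, 0, -0.023], "yaw": 0}
    - {"dp": [0, 0, -0.023], "yaw": 0}

```text
time_s: 4.68
tcp_pos: [0.6366, 0.0018, 0.1606]
eef_rot: [-179.9, 0.0, -108.5]
contact_force: [-5.5, 0.3, 10.6]
gripper_width: 0.0007
gripper_force: 5.2
```

```bash
python3 - <<'E'
from plant import get_state,cams
from h import *
c=cams.capture("side"); P=cloud(c); np.savez("side3.npz",**c)
d=np.hypot(P[...,0]-.634,P[...,1]-.003)
for lo in np.arange(.135,.2,.005):
    Q=P[(d<.05)&(P[...,2]>lo)&(P[...,2]<lo+.005)]; print(round(lo,3),len(Q),Q[:,:2].mean(0).round(3) if len(Q) else 0)
a,b=[cv2.cvtColor(x,cv2.COLOR_RGB2BGR) for x in(np.load("side2.npz")["image"],c["image"])]
cv2.imwrite("pics/z3.png",np.hstack([cv2.resize(i[130:200,195:260],None,fx=6,fy=6,interpolation=cv2.INTER_CUBIC) for i in(a,b)]))
s=get_state();print(s["contact_force"],s["moment"],s["tcp_pos"])
E
```

```text
0.135 95 [0.63  0.011]
0.14 6 [0.63  0.014]
0.145 1 [0.621 0.013]
0.15 16 [0.629 0.016]
0.155 44 [0.627 0.014]
0.16 32 [0.632 0.01 ]
0.165 20 [0.63  0.012]
0.17 25 [0.632 0.013]
0.175 23 [0.633 0.011]
0.18 21 [0.63  0.012]
0.185 23 [0.632 0.011]
0.19 22 [0.63  0.012]
0.195 26 [0.633 0.012]
[-4.26568931 -0.04253323 10.49822672] [0.36930822 1.86066582 0.04166064] [0.63655493 0.00182964 0.16062849]
```

View pics/z3.png

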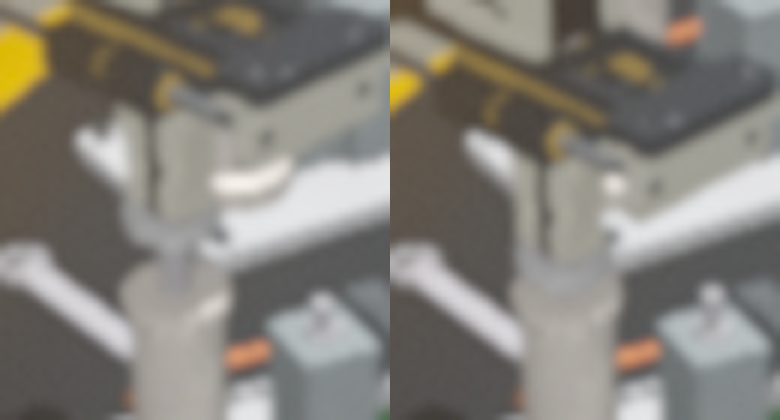

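The knob is now nearly down on the pump and the pin has risen slightly: its tip went from about (320,298) to about (712,290) in the crop. I'll press the last few mm to feel the hard stop.

Emit:
apply_moves:
  targets:
    - {"dp": [0, 0, -0.002], "yaw": 0}
    - {"dp": [0, 0, -0.004], "yaw": 0}
    - {"dp": [0, 0, -0.004], "yaw": 0}
    - {"dp": [0, 0, -0.004], "yaw": 0}

```text
time_s: 5.07
tcp_pos: [0.6366, 0.0018, 0.1587]
eef_rot: [-179.8, 0.0, -108.5]
contact_force: [-10.7, 2.3, 22.5]
gripper_width: 0.0002
gripper_force: 11.2
```

The hard stop is reached at TCP z 0.1587. Now a cycle: up, wait for the return, and full press again.

Emit:
apply_moves:
  targets:
    - {"dp": [0, 0, 0.01], "yaw": 0}
    - {"dp": [0, 0, 0.022], "yaw": 0}
    - {"dp": [0, 0, 0.034], "yaw": 0}
    - {"dp": [0, 0, 0.04], "yaw": 0}
    - {"dp": [0, 0, 0.04], "yaw": 0}
    - {"dp": [0, 0, 0.04], "yaw": 0}
    - {"dp": [0, 0, 0.04], "yaw": 0}
    - {"dp": [0, 0, 0.04], "yaw": 0}
    - {"dp": [0, 0, 0.04], "yaw": 0}
    - {"dp": [0, 0, 0.032], "yaw": 0}
    - {"dp": [0, 0, 0.026], "yaw": 0}
    - {"dp": [0, 0, 0.02], "yaw": 0}
    - {"dp": [0, 0, 0.014], "yaw": 0}
    - {"dp": [0, 0, 0.008], "yaw": 0}
    - {"dp": [0, 0, 0.003], "yaw": 0}
    - {"dp": [0, 0, 0.0], "yaw": 0}
    - {"dp": [0, 0, 0.0], "yaw": 0}
    - {"dp": [0, 0, 0.0], "yaw": 0}

```text
time_s: 6.57
tcp_pos: [0.6366, 0.0019, 0.1587]
eef_rot: [-179.8, 0.0, -108.5]
contact_force: [-9.5, 2.7, 27.0]
gripper_width: 0.0005
gripper_force: 13.1
```

```bash
cat > pin.py <<'E'
from plant import get_state,cams
from h import *
import sys
c=cams.capture("side"); P=cloud(c); np.savez(sys.argv[1]+".npz",**c)
def pin(P):
    d=np.hypot(P[...,0]-.590,P[...,1]+.056); Q=P[(d<.016)&(P[...,2]>.097)&(P[...,2]<.15)]
    return len(Q),np.sort(Q[:,2])[-6:].round(4),Q.mean(0).round(3) if len(Q) else 0
for f in("side0","side1","side3"): print(f,pin(cloud(dict(np.load(f+".npz")))))
print(pin(P)); s=get_state(); print(s["time_s"],s["tcp_pos"],s["contact_force"])
a,b=[cv2.cvtColor(x,cv2.COLOR_RGB2BGR) for x in(np.load("side1.npz")["image"],c["image"])]
cv2.imwrite(f"pics/{sys.argv[1]}.png",np.hstack([cv2.resize(i[130:200,195:270],(390,364),interpolation=cv2.INTER_CUBIC) for i in(a,b)]))
E
python3 pin.py s4
```

```text
side0 (14, array([0.1075, 0.108 , 0.1087, 0.1087, 0.1088, 0.1094]), array([ 0.589, -0.056,  0.105]))
side1 (15, array([0.1071, 0.1072, 0.1077, 0.1085, 0.1089, 0.1093]), array([ 0.589, -0.056,  0.104]))
side3 (19, array([0.1112, 0.1119, 0.113 , 0.1136, 0.1145, 0.1148]), array([ 0.589, -0.056,  0.107]))
(26, array([0.1208, 0.1212, 0.1218, 0.1222, 0.1225, 0.1226]), array([ 0.588, -0.055,  0.112]))
6.6167 [0.63657547 0.00191845 0.15864745] [-9.56954782  2.71115757 26.99853987]
```

The pin is rising: the tip was about 0.109 and is now about 0.122. Two more cycles, then check.

Emit:
apply_moves:
  targets:
    - {"dp": [0, 0, 0.01], "yaw": 0}
    - {"dp": [0, 0, 0.022], "yaw": 0}
    - {"dp": [0, 0, 0.034], "yaw": 0}
    - {"dp": [0, 0, 0.04], "yaw": 0}
    - {"dp": [0, 0, 0.04], "yaw": 0}
    - {"dp": [0, 0, 0.04], "yaw": 0}
    - {"dp": [0, 0, 0.04], "yaw": 0}
    - {"dp": [0, 0, 0.04], "yaw": 0}
    - {"dp": [0, 0, 0.04], "yaw": 0}
    - {"dp": [0, 0, 0.032], "yaw": 0}
    - {"dp": [0, 0, 0.026], "yaw": 0}
    - {"dp": [0, 0, 0.02], "yaw": 0}
    - {"dp": [0, 0, 0.014], "yaw": 0}
    - {"dp": [0, 0, 0.008], "yaw": 0}
    - {"dp": [0, 0, 0.003], "yaw": 0}
    - {"dp": [0, 0, 0.0], "yaw": 0}
    - {"dp": [0, 0, 0.0], "yaw": 0}
    - {"dp": [0, 0, 0.0], "yaw": 0}

```text
time_s: 8.12
tcp_pos: [0.6365, 0.0019, 0.1587]
eef_rot: [-179.8, 0.0, -108.4]
contact_force: [-11.3, 1.9, 27.1]
gripper_width: 0.0004
gripper_force: 13.1
```

Emit:
apply_moves:
  targets:
    - {"dp": [0, 0, 0.01], "yaw": 0}
    - {"dp": [0, 0, 0.022], "yaw": 0}
    - {"dp": [0, 0, 0.034], "yaw": 0}
    - {"dp": [0, 0, 0.04], "yaw": 0}
    - {"dp": [0, 0, 0.04], "yaw": 0}
    - {"dp": [0, 0, 0.04], "yaw": 0}
    - {"dp": [0, 0, 0.04], "yaw": 0}
    - {"dp": [0, 0, 0.04], "yaw": 0}
    - {"dp": [0, 0, 0.04], "yaw": 0}
    - {"dp": [0, 0, 0.032], "yaw": 0}
    - {"dp": [0, 0, 0.026], "yaw": 0}
    - {"dp": [0, 0, 0.02], "yaw": 0}
    - {"dp": [0, 0, 0.014], "yaw": 0}
    - {"dp": [0, 0, 0.008], "yaw": 0}
    - {"dp": [0, 0, 0.003], "yaw": 0}
    - {"dp": [0, 0, 0.0], "yaw": 0}
    - {"dp": [0, 0, 0.0], "yaw": 0}
    - {"dp": [0, 0, 0.0], "yaw": 0}

```text
time_s: 9.62
tcp_pos: [0.6365, 0.0019, 0.1586]
eef_rot: [-179.8, 0.0, -108.5]
contact_force: [-11.0, 2.6, 26.8]
gripper_width: 0.0003
gripper_force: 13.1
```

```bash
python3 pin.py s5|tail -2
```

```text
(47, array([0.1371, 0.1378, 0.1382, 0.1383, 0.1388, 0.1391]), array([ 0.588, -0.055,  0.118]))
9.6667 [0.63653167 0.00190677 0.15865046] [-9.61687375  2.84206915 26.88333045]
```

The tip is at about 0.138–0.139, close to fully out. Two more full strokes will make sure, then check again.

Emit:
apply_moves:
  targets:
    - {"dp": [0, 0, 0.01], "yaw": 0}
    - {"dp": [0, 0, 0.022], "yaw": 0}
    - {"dp": [0, 0, 0.034], "yaw": 0}
    - {"dp": [0, 0, 0.04], "yaw": 0}
    - {"dp": [0, 0, 0.04], "yaw": 0}
    - {"dp": [0, 0, 0.04], "yaw": 0}
    - {"dp": [0, 0, 0.04], "yaw": 0}
    - {"dp": [0, 0, 0.04], "yaw": 0}
    - {"dp": [0, 0, 0.04], "yaw": 0}
    - {"dp": [0, 0, 0.032], "yaw": 0}
    - {"dp": [0, 0, 0.026], "yaw": 0}
    - {"dp": [0, 0, 0.02], "yaw": 0}
    - {"dp": [0, 0, 0.014], "yaw": 0}
    - {"dp": [0, 0, 0.008], "yaw": 0}
    - {"dp": [0, 0, 0.003], "yaw": 0}
    - {"dp": [0, 0, 0.0], "yaw": 0}
    - {"dp": [0, 0, 0.0], "yaw": 0}
    - {"dp": [0, 0, 0.0], "yaw": 0}

```text
time_s: 11.17
tcp_pos: [0.6365, 0.0019, 0.1587]
eef_rot: [-179.8, 0.0, -108.5]
contact_force: [-10.2, 2.4, 25.7]
gripper_width: 0.0007
gripper_force: 13.1
```

Emit:
apply_moves:
  targets:
    - {"dp": [0, 0, 0.01], "yaw": 0}
    - {"dp": [0, 0, 0.022], "yaw": 0}
    - {"dp": [0, 0, 0.034], "yaw": 0}
    - {"dp": [0, 0, 0.04], "yaw": 0}
    - {"dp": [0, 0, 0.04], "yaw": 0}
    - {"dp": [0, 0, 0.04], "yaw": 0}
    - {"dp": [0, 0, 0.04], "yaw": 0}
    - {"dp": [0, 0, 0.04], "yaw": 0}
    - {"dp": [0, 0, 0.04], "yaw": 0}
    - {"dp": [0, 0, 0.032], "yaw": 0}
    - {"dp": [0, 0, 0.026], "yaw": 0}
    - {"dp": [0, 0, 0.02], "yaw": 0}
    - {"dp": [0, 0, 0.014], "yaw": 0}
    - {"dp": [0, 0, 0.008], "yaw": 0}
    - {"dp": [0, 0, 0.003], "yaw": 0}
    - {"dp": [0, 0, 0.0], "yaw": 0}
    - {"dp": [0, 0, 0.0], "yaw": 0}
    - {"dp": [0, 0, 0.0], "yaw": 0}

```text
time_s: 12.67
tcp_pos: [0.6365, 0.0019, 0.1586]
eef_rot: [-179.8, 0.0, -108.4]
contact_force: [-10.2, 2.5, 26.0]
gripper_width: 0.0005
gripper_force: 13.1
```

```bash
python3 pin.py s6|tail -2
```

```text
(44, array([0.1363, 0.1368, 0.1377, 0.138 , 0.1387, 0.139 ]), array([ 0.588, -0.055,  0.119]))
12.7167 [0.63656658 0.00192347 0.15866338] [-10.34801021   2.27707096  26.64125256]
```

Emit:
apply_moves:
  targets:
    - {"dp": [0, 0, 0.01], "yaw": 0}
    - {"dp": [0, 0, 0.03], "yaw": 0}
    - {"dp": [0, 0, 0.06], "yaw": 0}
    - {"dp": [0, 0, 0.09], "yaw": 0}
    - {"dp": [0, 0, 0.12], "yaw": 0}
    - {"dp": [0, 0, 0.14], "yaw": 0}
    - {"dp": [0, 0, 0.15], "yaw": 0}
    - {"dp": [0, 0, 0.15], "yaw": 0}
    - {"dp": [0, 0, 0.15], "yaw": 0}
    - {"dp": [0, 0, 0.15], "yaw": 0}

```text
time_s: 13.55
tcp_pos: [0.6353, 0.0019, 0.3028]
eef_rot: [179.8, -0.1, -108.5]
contact_force: [0.5, 0.4, 0.7]
gripper_width: 0.0007
gripper_force: 0.0
```

```bash
python3 pin.py s7|tail -2; python3 - <<'E'
from h import *
P=cloud(dict(np.load("s7.npz"))); d=np.hypot(P[...,0]-.634,P[...,1]-.003); Q=P[(d<.03)&(P[...,2]>.165)&(P[...,2]<.2)]; print(len(Q),np.median(Q[:,2]))
E
```

```text
(45, array([0.1361, 0.1366, 0.1376, 0.1379, 0.1384, 0.1389]), array([ 0.588, -0.055,  0.119]))
13.6 [0.63530662 0.00185899 0.30277946] [ 0.4085685  -0.60332504 -0.74494046]
154 0.18282831883500295
```

View pics/s7.png

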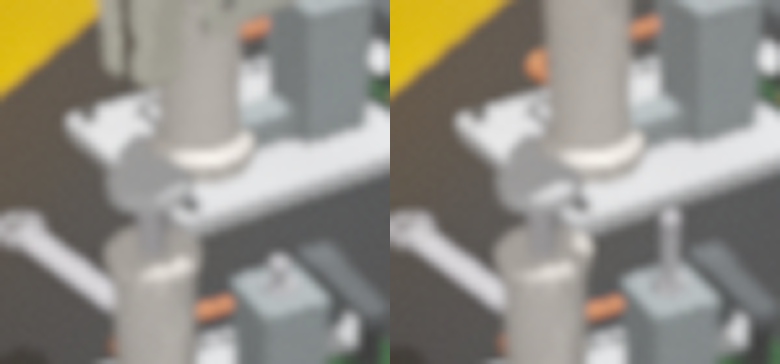

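The pin is fully out: its tip is at about (670,215) in the crop, the wider ring shows at its base, and two extra strokes raised it no further. The knob is back up at (540,180) and the arm is clear.

```bash
python3 -c "
from plant import r
print(r.close_job())"
```

```text
the job is handed in; nothing more can be done
None
```

I pumped the clamp with six full strokes until the indicator pin was fully out, let the plunger come back up, moved the arm clear and handed the job in; no verdict came back.

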